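# Locate the jar nest plate in the capping fixture

## Task

Lift the aluminium jar nest plate by its post and lay it on the bed of the grey locating fixture, long side towards the two dowels. Slide it home against both dowels and the end stop and hold it pressed on all three at the same time for half a second, with at least 4 N but never more than 16 N on any one of them; then let go, leaving it flat and hard up against all three. Leave the jars standing beside the work alone.

Things in the scene. Friction and masses are not known exactly. Their poses are not given: they have to be found in the camera images.
- nest_plate: Loose aluminium plate, 84 (x) by 170 (y) by 12 mm, 0.4 to 0.8 kg, same either way round, flat on the table, smooth (friction 0.11 to 0.19). On top two open rings (75 mm wide, 7 mm high) and between them, at the centre, a dark post to grip: 22 mm round, top 52 mm above the underside; gripped firmly it resists swivelling, so the hand must yield to square it. Origin: centre of underside; z up.
- fixture: Fixed grey slab, 130 (x) by 230 (y) mm; flat rigid top (the bed) 14 mm above its origin, the centre of its underside on the table. x points away from the robot, y left (yaw within 0.25 rad). Dowels along its far +x side, end stop at its right -y end. With the plate home, the plate's origin is at x 7, y -10, z 14 mm in this frame and its long side lies along this y.
- dowel_1: Fixed steel dowel, 12 mm round, 17 mm high above the bed, at x = 55, y = -65 mm in the fixture's frame. Origin: centre of its foot, on the bed. Rigid.
- dowel_2: The other fixed steel dowel, alike, at x = 55, y = +45 mm in the fixture's frame. Origin: centre of its foot, on the bed. Rigid.
- end_stop: Fixed dark steel block, 34 mm along x, 17 mm deep, 18 mm high above the bed, with a small square steel face pad that looks along the fixture's +y. Origin: on the bed, 1 mm behind the middle of the pad's face, at x = 7, y = -96 mm in the fixture's frame; the contact face is the plane y = -95 mm. Rigid.
- jar_17: Filled glass jar with cap, 66 mm round, 91 mm high, standing on the table to the left of the plate by an empty wire stand. Leave alone. Origin: centre of its underside.
- jar_13: Filled glass jar with cap, 66 mm round, 91 mm high, standing on the table to the right of the fixture by the wall. Leave alone. Origin: centre of its underside.

How it is judged:
On the way, in this order (a step that is already met when the one before it is completed fails the run):
1. the plate lies flat on the fixture's bed (z of nest_plate in the frame of fixture between 0.012 and 0.0165 m and angle between nest_plate's own z axis and vertical below 0.05 rad and horizontal distance between nest_plate and fixture below 0.06 m), for 0.1 s.
2. the plate is pressed on both dowels and on the end stop at the same time, at least 4 N on each (contact force between nest_plate and dowel_1 above 4 N and contact force between nest_plate and dowel_2 above 4 N and contact force between nest_plate and end_stop above 4 N), for 0.5 s.
At the end, for the whole second after the job is handed in: The plate lies flat on the bed, at rest, within 1.5 mm of touching the dowels and the end stop and within 0.02 rad of parallel to the dowel line (x of nest_plate in the frame of fixture between 0.0055 and 0.0085 m and y of nest_plate in the frame of fixture between -0.0115 and -0.0085 m and z of nest_plate in the frame of fixture between 0.012 and 0.016 m and angle between the y axis of nest_plate and the y axis of fixture, either way round below 0.02 rad and angle between nest_plate's own z axis and vertical below 0.02 rad and linear speed of nest_plate below 0.01 m/s).
It fails at once if more than 16 N on a dowel or on the end stop (contact force between anything else and dowel_1 above 16 N or contact force between anything else and dowel_2 above 16 N or contact force between anything else and end_stop above 16 N).
It fails at once if a jar beside the work is moved by more than 20 mm or tipped (distance of any of jar_17, jar_13 from where it was at the start of the episode above 0.02 m or angle between any of jar_17, jar_13's own z axis and vertical above 0.3 rad).
It also fails if it takes over 67 s, if anything falls off the work surface, if the arm or the gripper's body presses on something with over 40 N, if the wrist force passes 120 N, or if a joint passes its speed limit or range.

## Robot

A 6-joint arm with a two-finger parallel gripper is mounted at the origin on a cart in front of the work surface, level with it; the furniture and walls round the work are solid. World frame = base frame: x ahead of the robot, y to its left, z up, the work surface at z = 0. Lengths are in m, angles in rad, forces in N, time in s.
With the tool pointing down it reaches from about 0.225 to 0.875 m from the base axis. Payload 3.4 kg.
Tool frame: the origin (TCP) lies midway between the tips of the shut fingers; the grasp point (between the pads) lies 19 mm behind it (manip.tcp_to_grasp is the distance from the TCP to the grasp point, in m); z points along the fingers, y is the line along which they close (so a half turn about z gives the same grasp; the last joint's range is limited). The gripper opens to 85 mm and grips with 20 to 120 N. Pads are 22 mm wide; open, the fingers measure 114 mm over their backs; the gripper's body (76 mm by 85 mm) begins 54 mm behind the grasp point. The pads swing forward as they close: fully open they stand 13 mm farther back than shut.
Start: joints at [1.077, 0.276, 1.505, -0, 1.361, -0.121], TCP at [0.209, 0.536, 0.231] pointing down, gripper open.
Joint ranges: [-2.89, 2.89], [-0.75, 2.08], [0.22, 2.7], [-1.18, 4.32], [0.11, 2.71], [-2.7, 2.7]. Speed limits (rad/s): [2.57, 2.57, 3.14, 3.14, 3.14, 3.14].

## Interface

Orientations are given as a rotation vector (axis times angle).
In Python, from rig import manip, capture, camera_params, finder gives the robot as it stands. The module is installed in compiled form; this text tells all that it offers. Calls block until the motion is done:
- manip.move_to(position, orientation): joint-space move of the TCP to a pose.
- manip.move_straight(position, orientation=None, max_speed=0.15): straight line of the TCP; orientation=None keeps the orientation; max_speed is the mean speed in m/s.
- manip.movej(angles): joint-space move.
- manip.gripper_to(opening, force=None): finger opening in m; force is the grip in N (None keeps the last); returns when the fingers have stopped.
- manip.dwell(seconds).
- manip.inverse_kinematics(position, orientation): joint angles nearest the present ones, or None.
- capture(name): name is "scene" or "top"; returns the picture (420x560x3 uint8, blue, green, red); there is no depth.
- camera_params(name): a dict with "fx", "fy", "cx", "cy" (pixels), "pose" (4x4, takes a point from camera to world coordinates). Camera axes: x right, y up, looking along -z (the intrinsics and any distortion apply to the point x, -y, -z); pixel columns grow to the right and rows downward; lengths in m; the calibration is good to about 2 mm. A picture is of the moment at which its call begins. camera_params takes no time and is no camera call.
A pose or a line that the arm cannot do raises manip.MotionError and nothing moves.
- manip.sign_off(): hands the job in; it is judged then, once.
Trained networks look in the newest picture that a camera, given by its name, has taken for a name from the list of things; names that differ only in an ending like _2 or _b are one class to them, and where a whole thing is asked for, a point or a joint stands for the part that bears it (a point fixed in the world has none). Each returns a list of dicts, best first, with "confidence" (0 to 1); they miss things now and then, are a little off and sometimes report something else, mostly with a low value. They report only what shows in the picture. A call takes as long as a camera call.
- finder.find_in(target, camera): "location" ([column, row] in pixels, amid what is visible of it).
- finder.trace(target, camera): "mask" (420x560 bool, what is visible of it) and "location" ([column, row] in pixels, amid what is visible of it).
Readings, each from a call of its own:
- manip.get_time(): time.
- manip.get_qpos(): joint angles.
- manip.get_qd(): joint speeds.
- manip.get_joint_torque(): joint torques, N m.
- manip.get_ee_pos(): TCP position.
- manip.get_tool_rot(): TCP orientation.
- manip.get_contact_force(): force on the tool from outside, world axes, zero at the start.
- manip.get_moment(): the same for the moment, N m.
- manip.get_width(): finger opening in m.
- manip.get_gripper_force(): force on a finger pad.
Only numpy, scipy, OpenCV 4.12 (cv2) and the standard library are available. Lean on these libraries where they do the work, as an engineer would, in place of code of your own. Each camera call takes 0.05 s, during which the arm holds its last target. There are 200 camera calls.

## Working session

There is one attempt and no reset: what is moved stays moved. The work goes in short steps, each a Python script; the robot and the scene stay as the last script left them, time stands still between calls to the robot, and variables do not carry over. Pictures are saved under pics/ and viewed, at most 10 in all, crops included, and the job is handed in when it is done.

```bash
mkdir -p pics
cat > h.py <<'E'
import numpy as np, cv2
from rig import manip, capture, camera_params, finder
def ray(cam,uv):
    p=camera_params(cam);T=np.array(p["pose"])
    d=np.array([(uv[0]-p["cx"])/p["fx"],-(uv[1]-p["cy"])/p["fy"],-1])
    return T[:3,3],T[:3,:3]@d
def onz(cam,uv,z):
    o,d=ray(cam,uv);return o+d*(z-o[2])/d[2]
def proj(cam,P):
    p=camera_params(cam);T=np.array(p["pose"]);q=T[:3,:3].T@(np.array(P)-T[:3,3])
    return np.array([p["cx"]+p["fx"]*q[0]/-q[2],p["cy"]-p["fy"]*q[1]/-q[2]])
E
python3 - <<'E'
from h import *
for c in("scene","top"):
    im=capture(c);cv2.imwrite(f"pics/{c}0.png",im)
    p=camera_params(c);print(c,{k:(np.round(v,3).tolist()) for k,v in p.items()})
    for t in("nest_plate","fixture","dowel_1","end_stop","jar_17"):
        for r in finder.find_in(t,c)[:4]:print(t,np.round(r["location"],1),round(r["confidence"],2),onz(c,r["location"],0.02).round(3))
print(manip.get_time(),manip.get_tool_rot(),manip.get_ee_pos(),manip.get_contact_force(),manip.tcp_to_grasp)
E
```

```text
scene {'fx': 540.603, 'fy': 540.603, 'cx': 267.164, 'cy': 213.463, 'pose': [[-0.804, 0.313, -0.505, -0.142], [-0.595, -0.426, 0.682, 0.693], [-0.001, 0.849, 0.529, 0.658], [0.0, 0.0, 0.0, 1.0]]}
nest_plate [217.4 271.5] 0.8 [0.42  0.094 0.02 ]
fixture [293.2 201.6] 0.91 [ 0.45  -0.207  0.02 ]
dowel_1 [265.3 194.9] 0.55 [ 0.521 -0.194  0.02 ]
end_stop [326.9 183.9] 0.7 [ 0.432 -0.327  0.02 ]
jar_17 [166.2 298. ] 0.89 [0.443 0.206 0.02 ]
jar_17 [362.  161.9] 0.61 [ 0.42  -0.485  0.02 ]
jar_17 [296.4 203.6] 0.22 [ 0.439 -0.204  0.02 ]
top {'fx': 383.89, 'fy': 383.89, 'cx': 273.436, 'cy': 210.494, 'pose': [[-0.021, 0.986, -0.168, 0.312], [-1.0, -0.023, -0.012, -0.124], [-0.015, 0.168, 0.986, 0.886], [0.0, 0.0, 0.0, 1.0]]}
nest_plate [187.7 219.6] 0.76 [0.443 0.083 0.02 ]
fixture [319.4 210.6] 0.98 [ 0.457 -0.218  0.02 ]
dowel_1 [307.1 183.4] 0.6 [ 0.521 -0.193  0.02 ]
dowel_1 [355.8 195.4] 0.59 [ 0.49  -0.303  0.02 ]
jar_17 [116.  229.4] 0.82 [0.424 0.247 0.02 ]
jar_17 [421.5 231.5] 0.77 [ 0.403 -0.446  0.02 ]
0.6 [5.82162440e-01 3.08716375e+00 6.02571102e-05] [0.20942917 0.53551675 0.23130561] [-0.49413173  0.11907603  0.3625068 ] 0.0187
```

View pics/top0.png

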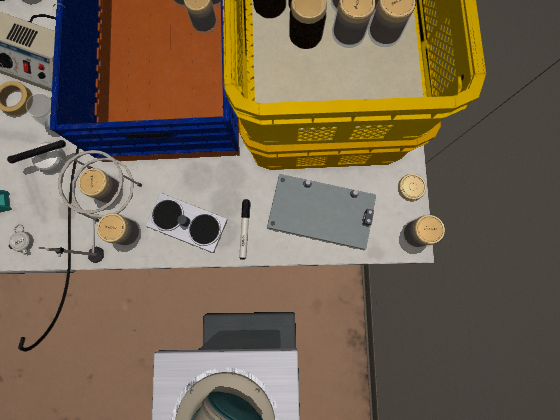

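View pics/scene0.png

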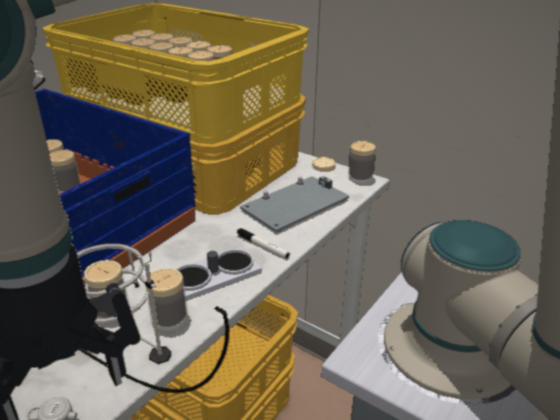

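The top view shows the plate at (187,221) with its post at (184,222), and a marker pen at (245,228) in between. The fixture is at (320,212), with dowels at (307,184) and (355,195) and the end stop at (368,216). Jars stand at (112,228) and (428,230). Next I'll fit the poses to the masks.

```bash
cat >> h.py <<'E'
from scipy.optimize import minimize
def box(cx,cy,lx,ly,z0,z1): return [[cx+sx*lx/2,cy+sy*ly/2,z] for sx in(-1,1) for sy in(-1,1) for z in(z0,z1)]
def cyl(cx,cy,r,z0,z1): return [[cx+r*np.cos(a),cy+r*np.sin(a),z] for a in np.linspace(0,6.28,24) for z in(z0,z1)]
PLATE=[box(0,0,.084,.170,0,.012),cyl(0,0,.011,.012,.052)]+[cyl(0,s*.0425,.0375,.012,.019) for s in(1,-1)]
FIX=[box(0,0,.130,.230,0,.014)]
def render(cam,parts,x,y,a,z=0,S=8):
    m=np.zeros((420*S//2,560*S//2),np.uint8);R=np.array([[np.cos(a),-np.sin(a),0],[np.sin(a),np.cos(a),0],[0,0,1]])
    for p in parts:
        q=np.array([proj(cam,R@np.array(v)+[x,y,z]) for v in p])
        h=cv2.convexHull(((q+.5)*S/2*16-8).round().astype(np.int32))
        cv2.fillConvexPoly(m,h,1,shift=4)
    return m
def fit(masks,parts,x0,z=0,bx=None):
    big={c:cv2.resize(m.astype(np.uint8),None,fx=4,fy=4,interpolation=cv2.INTER_NEAREST) for c,m in masks.items()}
    def cost(v):
        return sum((1-(b&r).sum()/((b|r).sum())) for c,b in big.items() for r in [render(c,parts,*v,z=z)])
    s=np.array([[0,0,0],[.008,0,0],[0,.008,0],[0,0,.08]])+x0
    r=minimize(cost,x0,method="Nelder-Mead",options=dict(initial_simplex=s,xatol=1e-4,fatol=1e-5))
    return r.x,r.fun
E
python3 - <<'E'
from h import *
M={}
for n in("nest_plate","fixture"):
    for c in("top","scene"):
        capture(c); r=finder.trace(n,c)[0]; M[n,c]=r["mask"]; print(n,c,r["confidence"],r["mask"].sum())
for n,P,x0 in(("nest_plate",PLATE,[.44,.085,-.3]),("fixture",FIX,[.452,-.218,-.2])):
    for cs in(("top",),("scene",),("top","scene")):
        v,f=fit({c:M[n,c] for c in cs},P,np.array(x0)); print(n,cs,v.round(4),round(f,3))
    np.save(n+".npy",v)
v=np.load("fixture.npy");a=v[2];R=np.array([[np.cos(a),-np.sin(a)],[np.sin(a),np.cos(a)]])
for c in("top","scene"):
    im=cv2.resize(capture(c),None,fx=4,fy=4)
    for n,P in(("nest_plate",PLATE),("fixture",FIX)):
        m=render(c,P,*np.load(n+".npy"))
        cs,_=cv2.findContours(m,0,2);cv2.drawContours(im,cs,-1,(0,0,255),1)
    for d in([.055,-.065],[.055,.045],[.007,-.095]):
        for z in(.014,.031):
            q=proj(c,[*(R@d+v[:2]),z]); cv2.circle(im,tuple(((q+.5)*4).astype(int)),3,(0,255,0),-1)
    u=[560,640,1000,400] if c=="top" else [560,640,840,480]
    if c=="scene":u=[640,660,800,560]
    cv2.imwrite(f"pics/ov_{c}.png",cv2.resize(im[u[1]:u[1]+u[3],u[0]:u[0]+u[2]],(800,int(800*u[3]/u[2]))))
print(manip.get_time())
E
```

```text
nest_plate top 0.83 2543
nest_plate scene 0.72 2520
fixture top 0.81 5637
fixture scene 0.55 3271Traceback (most recent call last):
  File "<stdin>", line 8, in <module>
  File "h.py", line 29, in fit
    r=minimize(cost,x0,method="Nelder-Mead",options=dict(initial_simplex=s,xatol=1e-4,fatol=1e-5))
    res = _minimize_neldermead(fun, x0, args, callback, bounds=bounds,
                               **options)
    fxc = func(xc)
    fx = function(np.copy(x), *(wrapper_args + args))
  File "h.py", line 27, in cost
    return sum((1-(b&r).sum()/((b|r).sum())) for c,b in big.items() for r in [render(c,parts,*v,z=z)])
  File "h.py", line 27, in <genexpr>
    return sum((1-(b&r).sum()/((b|r).sum())) for c,b in big.items() for r in [render(c,parts,*v,z=z)])
                                                                              ~~~~~~^^^^^^^^^^^^^^^^
  File "h.py", line 20, in render
    q=np.array([proj(cam,R@np.array(v)+[x,y,z]) for v in p])
                ~~~~^^^^^^^^^^^^^^^^^^^^^^^^^^^
  File "h.py", line 10, in proj
    p=camera_params(cam);T=np.array(p["pose"]);q=T[:3,:3].T@(np.array(P)-T[:3,3])
ValueError: time passes only in moves, steps and waits
```

```bash
sed -i 's/^from rig import.*/from rig import manip, capture, finder\nimport rig, functools\ncamera_params=functools.lru_cache(rig.camera_params)/' h.py
cat > fitov.py <<'E'
from h import *
M={}
for n in("nest_plate","fixture"):
    for c in("top","scene"):
        capture(c); r=finder.trace(n,c)[0]; M[n,c]=r["mask"]; print(n,c,r["confidence"],r["mask"].sum())
for n,P,x0 in(("nest_plate",PLATE,[.44,.085,-.3]),("fixture",FIX,[.452,-.218,-.2])):
    for cs in(("top",),("scene",),("top","scene")):
        v,f=fit({c:M[n,c] for c in cs},P,np.array(x0)); print(n,cs,v.round(4),round(f,3))
    np.save(n+".npy",v)
v=np.load("fixture.npy");a=v[2];R=np.array([[np.cos(a),-np.sin(a)],[np.sin(a),np.cos(a)]])
for c in("top","scene"):
    im=cv2.resize(capture(c),None,fx=4,fy=4)
    for n,P in(("nest_plate",PLATE),("fixture",FIX)):
        m=render(c,P,*np.load(n+".npy"))
        cs,_=cv2.findContours(m,0,2);cv2.drawContours(im,cs,-1,(0,0,255),1)
    for d in([.055,-.065],[.055,.045],[.007,-.095]):
        for z in(.014,.031):
            q=proj(c,[*(R@d+v[:2]),z]); cv2.circle(im,tuple(((q+.5)*4).astype(int)),3,(0,255,0),-1)
    u=[560,640,1000,400] if c=="top" else [640,660,800,560]
    cv2.imwrite(f"pics/ov_{c}.png",cv2.resize(im[u[1]:u[1]+u[3],u[0]:u[0]+u[2]],(800,int(800*u[3]/u[2]))))
print(manip.get_time())
E
python3 fitov.py
```

```text
nest_plate top 0.87 2634
nest_plate scene 0.96 2510
fixture top 0.72 5548
fixture scene 0.94 3223
nest_plate ('top',) [ 0.4395  0.0895 -0.398 ] 0.036
nest_plate ('scene',) [ 0.4371  0.0858 -0.4114] 0.164
nest_plate ('top', 'scene') [ 0.4385  0.0884 -0.4019] 0.227
fixture ('top',) [ 0.4586 -0.2241 -0.2425] 0.03
fixture ('scene',) [ 0.4586 -0.2317 -0.2358] 0.081
fixture ('top', 'scene') [ 0.4588 -0.2258 -0.2373] 0.137
1.5
```

View pics/ov_top.png

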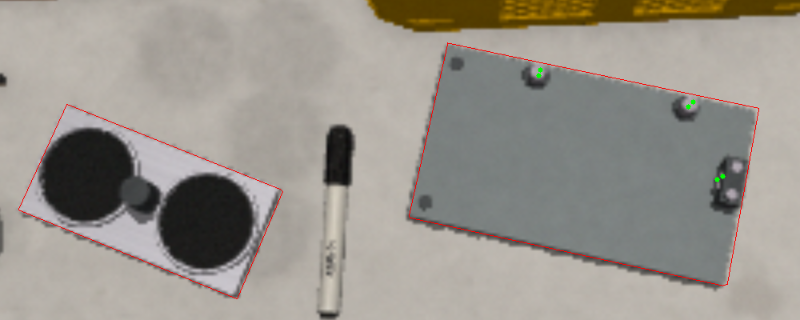

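View pics/ov_scene.png

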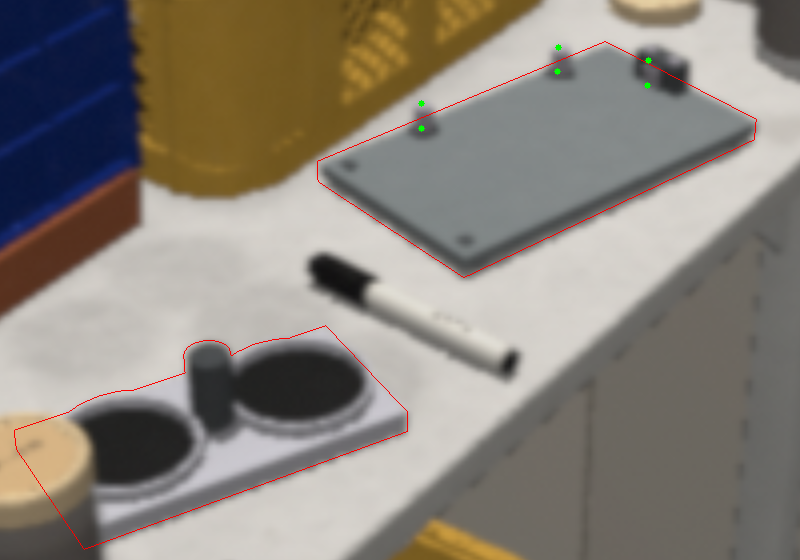

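The outlines fit to about 1 px (2 mm), good enough to start. The scene mask is partly hidden by the jar, so I'll weight the top camera more. Now I'll grasp the post, with the fingers closing along the plate's x.

```bash
cat >> h.py <<'E'
from scipy.spatial.transform import Rotation as Ro
def ori(a,flip=False):
    s=-1 if flip else 1
    y=np.array([np.cos(a),np.sin(a),0])*s; z=np.array([0,0,-1.])
    return Ro.from_matrix(np.column_stack([np.cross(y,z),y,z])).as_rotvec()
E
python3 - <<'E'
from h import *
p=np.array([.4391,.0888]);a=-.40
for f in(False,True):
    for q,b in((p,a),([.45,-.23],-.2425)):
        r=manip.inverse_kinematics([*q,.15],ori(b,f));print(f,None if r is None else np.round(r,2))
f=min((False,True),key=lambda f:max(abs(manip.inverse_kinematics([*q,.15],ori(b,f))[5]) for q,b in((p,a),([.45,-.23],-.2425))))
print("flip",f);np.save("flip.npy",f)
o=ori(a,f)
manip.gripper_to(.055,60)
manip.move_to([*p,.16],o)
manip.move_straight([*p,.021],o,.1)
print(manip.get_time(),manip.get_contact_force(),manip.get_ee_pos())
manip.gripper_to(.015,80)
print(manip.get_time(),manip.get_width(),manip.get_gripper_force(),manip.get_contact_force(),manip.get_moment())
manip.move_straight([*p,.10],o,.1)
manip.dwell(.2)
print(manip.get_time(),manip.get_width(),manip.get_gripper_force(),manip.get_contact_force(),manip.get_moment())
capture("top")
r=finder.trace("nest_plate","top")[0]
print(fit({"top":r["mask"]},PLATE,np.array([.44,.089,-.4]),z=.079))
im=capture("scene");cv2.imwrite("pics/lift.png",im)
t=manip.get_time();manip.move_straight([*p,.1005],o,.02);print("step dt",manip.get_time()-t)
E
```

```text
False [0.04 0.15 1.89 0.   1.1  0.44]
False [-0.61  0.23  1.78 -0.    1.13 -0.37]
True [ 0.04  0.15  1.89  0.    1.1  -2.7 ]
True NoneTraceback (most recent call last):
  File "<stdin>", line 6, in <module>
  File "<stdin>", line 6, in <lambda>
  File "<stdin>", line 6, in <genexpr>
TypeError: 'NoneType' object is not subscriptable
```

Run:
```python
from h import *
p=np.array([.4391,.0888]);a=-.40
o=ori(a)
manip.gripper_to(.055,60)
manip.move_to([*p,.16],o)
manip.move_straight([*p,.021],o,.1)
print(manip.get_time(),manip.get_contact_force(),manip.get_ee_pos())
manip.gripper_to(.015,80)
print(manip.get_time(),manip.get_width(),manip.get_gripper_force(),manip.get_contact_force(),manip.get_moment())
manip.move_straight([*p,.10],o,.1)
manip.dwell(.2)
print(manip.get_time(),manip.get_width(),manip.get_gripper_force(),manip.get_contact_force(),manip.get_moment())
capture("top")
r=finder.trace("nest_plate","top")
if r: print(fit({"top":r[0]["mask"]},PLATE,np.array([.44,.089,-.4]),z=.079))
im=capture("scene");cv2.imwrite("pics/lift.png",im)
t=manip.get_time();manip.move_straight([*p,.1005],o,.02);print("step dt",manip.get_time()-t)
```

```text
5.2917 [ 0.37207316 -0.08869244  0.01829326] [0.43956113 0.08884177 0.02145201]
5.7083 0.019671252634764293 77.95664191246033 [-1.24122433 -0.37735167  5.67351059] [ 0.01156114  0.2185458  -0.00593921]
6.85 0.019688461567182777 78.38854908943176 [ 0.06546658 -0.28825476 -7.05309035] [-0.0096509  -0.011151   -0.01896298]
(array([ 0.43701495,  0.08205161, -0.39955364]), np.float64(0.48203817248736236))
step dt 0.25
```

View pics/lift.png

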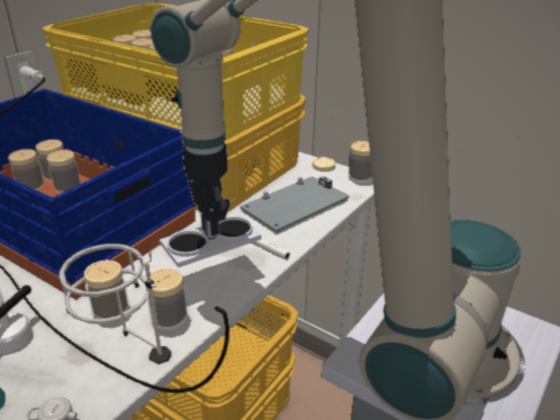

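The lift view shows the plate held level at (212,240), weighing about 7 N, with the jars undisturbed. I'll carry it over and set it down about 12 mm short of the dowels and 14 mm short of the stop.

```bash
cat >> h.py <<'E'
F0=np.array([.4587,-.2245]);A0=-.241
Rf=np.array([[np.cos(A0),-np.sin(A0)],[np.sin(A0),np.cos(A0)]])
def go(v,speed=.05):  # v: plate x,y in fixture frame, tcp z, yaw error
    manip.move_straight([*(F0+Rf@np.array(v[:2])),v[2]],ori(A0+.0+v[3]),speed)
def rd():  # force on tool in fixture axes + Mz
    f=np.array(manip.get_contact_force());m=np.array(manip.get_moment())
    return np.round([*(Rf.T@f[:2]),f[2],*(Rf.T@m[:2]),m[2]],2)
E
python3 - <<'E'
from h import *
v=[-.005,.004,.10,0]
manip.move_to([*(F0+Rf@np.array(v[:2])),.10],ori(A0)); manip.dwell(.2); print(manip.get_time(),rd())
v[2]=.043;go(v,.08);manip.dwell(.1);print(rd())
while v[2]>.030:
    v[2]-=.0005;go(v,.02)
    r=rd()
    if r[2]>-1: break
print(v,manip.get_time(),r,manip.get_ee_pos());np.save("v.npy",v)
im=cv2.resize(capture("scene"),None,fx=4,fy=4)[640:1100,800:1560];cv2.imwrite("pics/down.png",im)
E
```

```text
8.625 [ 0.82 -0.06 -7.71 -0.01 -0.05 -0.01]
[-0.65  0.21 -7.51  0.   -0.04  0.05]
[-0.005, 0.004, 0.03499999999999999, 0] 13.5833 [-2.07  0.79  1.94  0.07  0.41  0.01] [ 0.45489901 -0.21948218  0.03560379]
```

View pics/down.png

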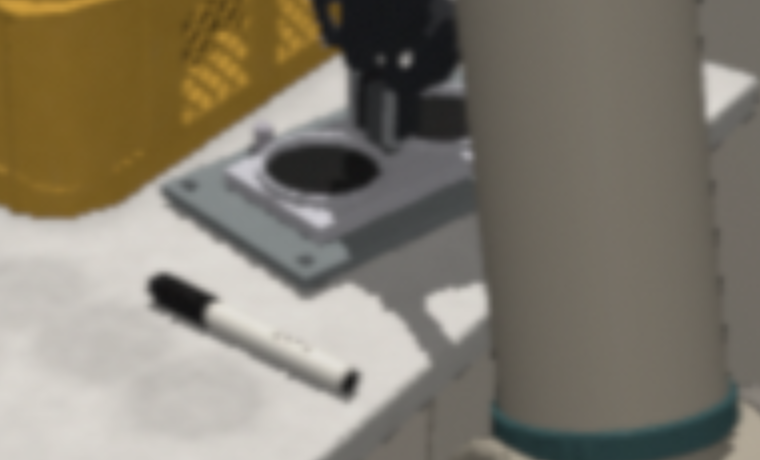

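The plate lies on the bed with a gap to the dowels. Now I'll creep towards the dowels and yield in yaw as contact builds.

Run:
```python
from h import *
v=np.load("v.npy");ok=0
for i in range(34):
    r=rd()
    if i: print(np.round(v*1000,1),r)
    touch=r[0]<-4.5 or abs(r[5])>.12
    if touch: v[3]+=np.clip(.02*r[5]/.3,-.012,.012) if abs(r[5])>.06 else 0
    if r[0]<-8 and abs(r[5])<.1: break
    if r[0]>-8: v[0]+= .001 if v[0]<.001 else .0004
    go(v,.02)
np.save("v.npy",v);print(manip.get_time(),manip.get_ee_pos())
```

```text
[-4.  4. 35.  0.] [-3.45  1.12  4.14  0.09  0.61 -0.01]
[-3.  4. 35.  0.] [-3.21  1.33  5.25  0.06  0.62  0.05]
[-2.  4. 35.  0.] [-3.3   0.06  5.63  0.06  0.6   0.01]
[-1.  4. 35.  0.] [-4.04 -0.91  4.92  0.04  0.65 -0.08]
[ 0.  4. 35.  0.] [-2.8   0.67  6.13  0.02  0.66  0.01]
[ 1.  4. 35.  0.] [-3.7   0.41  5.47 -0.02  0.66 -0.02]
[ 1.4  4.  35.   0. ] [-3.54  0.18  5.51  0.01  0.64  0.01]
[ 1.8  4.  35.   0. ] [-3.37 -0.72  5.24  0.01  0.58  0.02]
[ 2.2  4.  35.   0. ] [-3.86  0.31  5.83  0.03  0.61  0.02]
[ 2.6  4.  35.   0. ] [-4.44  0.43  5.79  0.02  0.59  0.04]
[ 3.  4. 35.  0.] [-4.05 -0.09  6.43 -0.02  0.65 -0.06]
[ 3.4  4.  35.   0. ] [-4.1   0.31  6.46 -0.01  0.61  0.  ]
[ 3.8  4.  35.   0. ] [-3.43  0.52  6.33  0.04  0.63 -0.04]
[ 4.2  4.  35.   0. ] [-3.59  0.89  5.88 -0.04  0.61 -0.03]
[ 4.6  4.  35.   0. ] [-3.81 -0.31  6.16 -0.03  0.66  0.04]
[ 5.  4. 35.  0.] [-3.58 -0.08  5.33  0.01  0.59  0.04]
[ 5.4  4.  35.   0. ] [-3.91  0.01  5.95  0.02  0.58  0.  ]
[ 5.8  4.  35.   0. ] [-5.35  0.5   6.29 -0.05  0.68  0.02]
[ 6.2  4.  35.   0. ] [-5.42 -0.22  6.02 -0.07  0.71 -0.05]
[ 6.6  4.  35.   0. ] [-6.1   0.08  8.02 -0.09  0.82 -0.09]
[ 7.  4. 35. -6.] [-7.31 -0.24  7.73  0.01  0.78 -0.12]
[  7.4   4.   35.  -14. ] [-7.7   0.19  8.12  0.    0.92  0.05]
[  7.8   4.   35.  -14. ] [-6.79  0.26  9.36 -0.02  1.    0.08]
[ 8.2  4.  35.  -8.7] [-7.86 -1.03 10.14 -0.05  1.11  0.04]
[ 8.6  4.  35.  -8.7] [-10.01  -0.04  10.65  -0.11   1.16   0.05]
19.8833 [ 0.46503804 -0.22182909  0.03561098]
```

Both dowels are in contact and the plate is squared. The lateral compliance is about 2.5 N/mm. Next I'll slide to the end stop while keeping light dowel contact.

Run:
```python
from h import *
v=np.load("v.npy")
for i in range(36):
    r=rd(); print(np.round(v*1000,1),r)
    if r[1]>6: break
    v[0]+=np.clip(.15e-3*(r[0]+9),-.0004,.0004)
    v[3]+=np.clip(.04*r[5],-.006,.006)
    v[2]+=np.clip(.02e-3*(r[2]-3),-.0001,.0001)
    v[1]-=.0012 if v[1]>-.006 else .0005
    go(v,.03)
np.save("v.npy",v);print(manip.get_time(),manip.get_ee_pos())
```

```text
[ 8.6  4.  35.  -8.7] [-10.01  -0.04  10.65  -0.11   1.16   0.05]
[ 8.4  2.8 35.1 -6.7] [-8.64  2.22  9.86  0.42  1.02 -0.06]
[ 8.5  1.6 35.2 -9.1] [-7.85  6.35  9.3   0.81  0.94 -0.02]
20.3833 [ 0.46490922 -0.22224001  0.03558801]
```

Run:
```python
from h import *
v=np.load("v.npy")
for i in range(36):
    r=rd(); print(np.round(v*1000,1),r,np.round((Rf.T@(np.array(manip.get_ee_pos())[:2]-F0))*1000,1))
    if r[1]>(9 if v[1]>-.005 else 8): break
    v[0]+=np.clip(.15e-3*(r[0]+8),-.0004,.0004)
    v[3]+=np.clip(.04*r[5],-.006,.006)
    v[2]+=np.clip(.03e-3*(r[2]+1),-.0002,.0002)
    if r[2]<4: v[1]-=.001 if v[1]>-.007 else .0005
    go(v,.03)
np.save("v.npy",v);print(manip.get_time(),manip.get_ee_pos())
```

```text
[ 8.5  1.6 35.2 -9.1] [-7.85  6.35  9.3   0.81  0.94 -0.02] [5.5 3.7]
[ 8.5  1.6 35.4 -9.9] [-8.12  5.35  9.04  0.79  0.85  0.12] [5.5 3.7]
[ 8.5  1.6 35.6 -5.1] [-6.97  5.47  6.93  0.71  0.78 -0.04] [5.5 3.7]
[ 8.7  1.6 35.8 -6.7] [-7.15  4.39  6.25  0.66  0.85 -0.  ] [5.5 3.6]
[ 8.8  1.6 36.  -6.7] [-7.34  4.15  5.37  0.72  0.79  0.04] [5.5 3.6]
[ 8.9  1.6 36.2 -5.1] [-6.87  5.13  4.49  0.67  0.82 -0.04] [5.5 3.6]
[ 9.1  1.6 36.4 -6.7] [-6.9   4.94  3.83  0.66  0.82 -0.  ] [5.6 3.6]
[ 9.2  0.6 36.5 -6.7] [-6.27  4.84  3.11  0.62  0.95  0.01] [5.6 2.7]
[ 9.5 -0.4 36.6 -6.3] [-6.94  4.15  2.59  0.61  0.91 -0.01] [5.6 1.8]
[ 9.6 -1.4 36.7 -6.7] [-6.82  4.09  1.74  0.59  0.98 -0.06] [5.6 0.8]
[ 9.8 -2.4 36.8 -9.1] [-7.55  4.45  3.21  0.66  0.99  0.02] [ 5.6 -0.1]
[ 9.9 -3.4 36.9 -8.3] [-6.59  4.18  1.32  0.58  0.99 -0.02] [ 5.6 -1.2]
[10.1 -4.4 37.  -9.1] [-7.76  3.93  1.22  0.62  1.05  0.05] [ 5.6 -2.1]
[10.1 -5.4 37.1 -7.1] [-7.82  4.24  1.34  0.6   1.05  0.01] [ 5.6 -3.1]
[10.2 -6.4 37.1 -6.7] [-7.21  3.7   0.94  0.54  1.01 -0.06] [ 5.6 -4.1]
[10.3 -7.4 37.2 -9.1] [-7.78  4.08  1.01
[... 269 characters left out ...]
 [-7.26  3.95  0.35  0.58  1.09  0.01] [ 5.7 -6.9]
[10.6 -9.9 37.4 -7.5] [-7.32  4.36 -0.46  0.61  1.1  -0.07] [ 5.7 -7.4]
[ 10.7 -10.4  37.4 -10.3] [-7.23  5.03  1.05  0.62  1.14  0.08] [ 5.7 -7.8]
[ 10.8 -10.9  37.5  -7.1] [-7.2   4.85 -0.43  0.6   1.14  0.01] [ 5.7 -8.3]
[ 11.  -11.4  37.5  -6.7] [-7.96  4.93  1.55  0.62  1.21 -0.05] [ 5.7 -8.7]
[ 11.  -11.9  37.5  -8.7] [-8.97  4.86 -0.28  0.55  1.16  0.01] [ 5.7 -9.3]
[ 10.8 -12.4  37.6  -8.3] [-6.91  6.25 -0.69  0.8   1.13  0.01] [ 5.7 -9.4]
[ 11.  -12.9  37.6  -7.9] [-7.42  7.57  0.58  0.96  1.13  0.03] [ 5.7 -9.4]
[ 11.1 -13.4  37.6  -6.7] [-7.9   8.86  0.65  1.23  1.1  -0.03] [ 5.7 -9.4]
27.1333 [ 0.46201068 -0.23499178  0.0360235 ]
```

The stop makes contact at y ≈ -9.3. I'll ramp up to the hold forces: dowel sum about 16 N and stop about 8 N net of the roughly 5 N sliding friction.

Run:
```python
from h import *
v=np.load("v.npy");n=0
def avg(k=4):
    a=[]
    for _ in range(k): manip.dwell(.02);a.append(rd())
    return np.mean(a,0)
for i in range(50):
    r=avg(); print(np.round(v*1000,1),r.round(2),np.round((Rf.T@(np.array(manip.get_ee_pos())[:2]-F0))*1000,1))
    ex,ey=r[0]+17,r[1]-13.5
    if abs(ex)<.9 and abs(ey)<.9 and abs(r[5])<.06: break
    v[0]+=np.clip(.3e-3*ex,-.0007,.0007)
    v[1]+=np.clip(.3e-3*ey,-.0006,.0006)
    v[3]+=np.clip(.04*r[5],-.006,.006)
    v[2]+=np.clip(.03e-3*(r[2]-2),-.0002,.0002)
    go(v,.03)
np.save("v.npy",v)
for _ in range(4): manip.dwell(.25);print(rd())
print(manip.get_time(),Ro.from_rotvec(manip.get_tool_rot()).as_matrix()[:,2].round(4))
```

```text
[ 11.1 -13.4  37.6  -6.7] [-7.33  8.52  0.58  1.18  1.07 -0.07] [ 5.7 -9.4]
[ 11.8 -14.   37.6  -9.4] [-8.05 10.28  2.34  1.41  1.2   0.04] [ 5.7 -9.4]
[ 12.5 -14.6  37.6  -8. ] [-10.05  11.74   3.94   1.61   1.32   0.  ] [ 5.7 -9.4]
[ 13.2 -15.1  37.7  -8. ] [-1.077e+01  1.270e+01  5.420e+00  1.760e+00  1.490e+00  1.000e-02] [ 5.7 -9.4]
[ 13.9 -15.4  37.8  -7.8] [-12.2   12.77   6.39   1.82   1.63  -0.02] [ 5.8 -9.4]
[ 14.6 -15.6  37.9  -8.5] [-12.52  13.16   7.18   1.83   1.8    0.08] [ 5.8 -9.4]
[ 15.3 -15.7  38.   -5.3] [-14.49  12.89   7.12   1.79   1.96  -0.03] [ 5.9 -9.4]
[ 16.  -15.9  38.2  -6.6] [-15.12  13.36   7.9    1.82   2.16  -0.02] [ 5.9 -9.4]
[ 16.5 -15.9  38.4  -7.4] [-15.92  13.36   8.15   1.78   2.26   0.03] [ 5.9 -9.4]
[ 16.9 -16.   38.6  -6.2] [-15.77  12.7    7.51   1.77   2.33  -0.04] [ 5.9 -9.4]
[ 17.2 -16.2  38.7  -7.8] [-16.02  13.56   7.08   1.82   2.38   0.02] [ 6.  -9.4]
[ 17.5 -16.2  38.9  -7.1] [-16.94  12.98   7.39   1.78   2.47  -0.03] [ 6.  -9.4]
[-17.13  13.41   7.02   1.75   2.47  -0.03]
[-16.68  13.59   6.58   1.8    2.51  -0.04]
[-16.54  12.66   6.97   1.76   2.48  -0.07]
[-16.65  13.54   7.57   1.81   2.45  -0.03]
31.6833 [-0.0195  0.0177 -0.9997]
```

```bash
cat > fin.py <<'E'
from h import *
v=np.load("v.npy")
def avg(k=4):
    a=[]
    for _ in range(k): manip.dwell(.02);a.append(rd())
    return np.mean(a,0)
def servo(fx,fy,fz,n,mx=.0007):
    for i in range(n):
        r=avg(); ex,ey=r[0]+fx,r[1]-fy
        if abs(ex)<1 and abs(ey)<1 and abs(r[5])<.06: break
        v[0]+=np.clip(.3e-3*ex,-mx,mx); v[1]+=np.clip(.3e-3*ey,-mx,mx)
        v[3]+=np.clip(.04*r[5],-.006,.006); v[2]+=np.clip(.03e-3*(r[2]-fz),-.0003,.0003)
        go(v,.03)
    print(np.round(v*1000,1),r.round(2),np.round((Rf.T@(np.array(manip.get_ee_pos())[:2]-F0))*1000,1),manip.get_time())
servo(19.5,13.5,5,14)
manip.dwell(1.0);print(rd())
servo(8,8,1,14,.0012)
print(Ro.from_rotvec(manip.get_tool_rot()).as_matrix()[:,2].round(4))
np.save("v.npy",v)
E
python3 fin.py
```

```text
[ 19.2 -16.4  39.1  -8.5] [-19.55  13.     8.64   1.74   2.89   0.02] [ 6.1 -9.3] 32.7
[-19.13  12.96   8.55   1.78   2.86   0.04]
[ 12.9 -13.9  38.9  -5.6] [-8.21  8.24 -2.69  1.17  1.43 -0.04] [ 5.9 -9.4] 36.3
[-0.0121  0.0116 -0.9999]
```

Run:
```python
from h import *
v=np.load("v.npy")
manip.gripper_to(.045); manip.dwell(.2); print(rd())
p=np.array(manip.get_ee_pos()); print(np.round(Rf.T@(p[:2]-F0)*1000,1))
manip.move_straight([p[0],p[1],.16],ori(A0),.12)
manip.move_to([.30,.15,.30],ori(A0))
print(manip.get_time())
for c in("top","scene"):
    im=cv2.resize(capture(c),None,fx=5,fy=5,interpolation=cv2.INTER_CUBIC)
    x,y=(250,165) if c=="top" else (230,160)
    cv2.imwrite(f"pics/end_{c}.png",im[y*5:y*5+500,x*5:x*5+700])
    r=finder.trace("nest_plate",c)
    if r: print(c,r[0]["confidence"],fit({c:r[0]["mask"]},PLATE,np.array([*(F0+Rf@[.007,-.010]),A0]),z=.014))
```

```text
[ 0.25  0.59 -0.61  0.02  0.02  0.01]
[ 13.4 -14.1]
39.6667
top 0.92 (array([ 0.46260222, -0.23505018, -0.24272909]), np.float64(0.039149615376089075))
scene 0.93 (array([ 0.46093389, -0.23742786, -0.22004915]), np.float64(0.058919744111660344))
```

View pics/end_top.png

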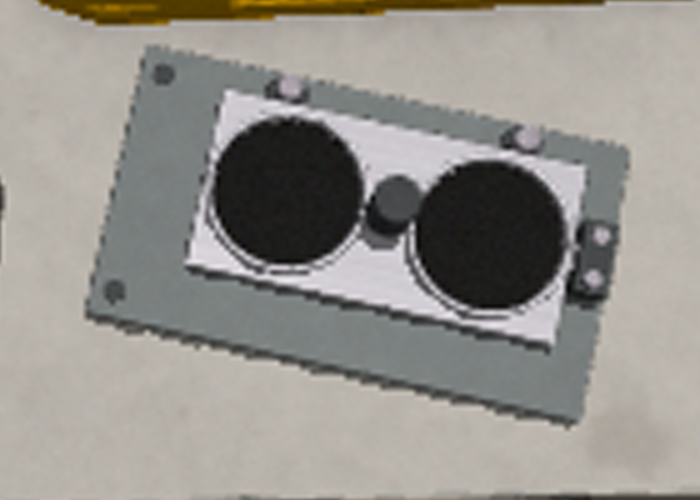

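View pics/end_scene.png

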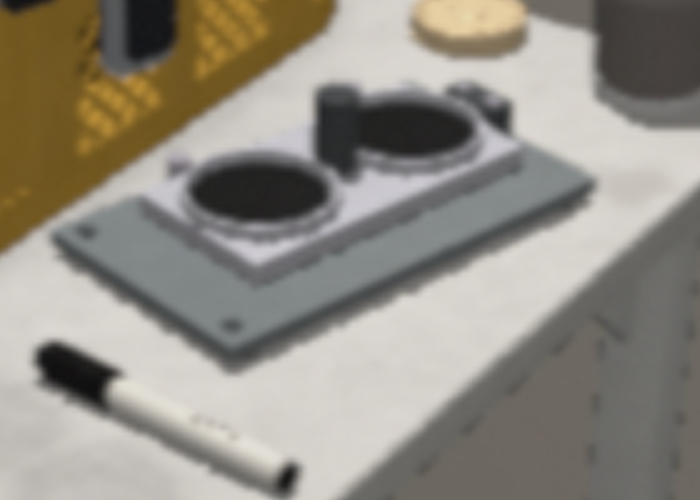

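The plate sits flat. Its far edge touches both dowels at about (290,95) and (525,145), and its right end touches the stop pad at about (583,255). The fitted plate yaw is -0.243, the same as the fixture's. Jar 13, the one in this view, still stands, so I'm handing in.

```bash
python3 -c "
from rig import manip
print(manip.sign_off(),manip.get_time())"
```

```text
the job is handed in; nothing more can be done
the job is handed in; nothing more can be done
```

The job is handed in: the plate lies flat on the bed against both dowels and the end stop. I held it pressed there for over 1 s at an estimated 6–10 N per dowel and 8 N on the stop (from wrist readings), and the jars were not touched; I got no verdict back.

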